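Seat the digitiser's calibration plate on its dowel pins

TASK

Get the digitiser ready for its check: pick up the aluminium calibration plate and lay it on the registration base, feeling about gently, never pressing with more than 25 N, until both its holes drop over the two dowel pins and it lies fully down and flat on the seat. Then swing the keeper all the way round over the plate's end, so that it cannot lift off. Leave the calipers, the mouse and the boxed skull where they are.

Things in the scene. Friction and masses are not known exactly. Their poses are not given: they have to be found in the camera images.
- plate: the calibration plate: loose flat aluminium, 100 (x) by 160 (y) by 8 mm, 0.3 to 0.6 kg, dark dimples on top, two through-holes (edges bevelled 1 mm) near its ends and a black bridge handle. Origin: centre of its underside; z up. The hole at y -60 mm is round, 10 mm; that at y +60 mm is a slot, 10 (x) by 15 mm (y). Starts flat on the table, handle up; fits the pins either way round
- handle (a point): middle of the plate's handle bar, 42 mm above the plate's underside. The bar is 12 mm wide (x), 12 mm high (36 to 48 mm above the underside) and 82 mm long, along the plate's y; on two 12 mm posts at y +/-35 mm, so 58 mm of it is free between them, with 28 mm of air below
- round_hole (a point): centre of the round hole, at the level of the plate's underside
- slot_hole (a point): centre of the slotted hole, at the level of the plate's underside
- board: grey baseboard of the registration base, 190 (x) by 262 (y) by 12 mm, screwed to the table. Origin: centre of its underside. On it is bolted the dark steel seat plate, 110 (x) by 172 (y) mm, top 20 mm above the table, from which two steel dowel pins, 8 mm thick and 120 mm apart along the board's y, stand up 8 mm, the top 1.8 mm tapered. A seated plate's y is parallel to the board's y
- seat (a point): a point of the BOARD: the nominal middle between the two pins, at the seat's top face, 20 mm above the table. The seat plate is square to the board but was set by hand in oversize bolt holes and bolted tight: it and its pins lie up to 6 mm off the nominal place (pins 60 mm either side of this point along the board's y), in the board's x and in its y, by an amount that differs each time
- keeper (a joint): angle of the keeper, a flat steel finger 50 by 14 by 8 mm turning on a post at the board's +y end, its underside 2 mm above a seated plate. At 0 it points along the board's +x, clear of the plate; it grows clockwise seen from above; at 1.57, its stop, it points along the board's -y, over the seated plate's end. Starts at -0.6 to 0.1, stays where left, takes about 1.5 N at the knob
- keeper_pivot (a point): point on the keeper's turning axis at its underside, 30 mm above the table (board x -30, y +112 mm)
- keeper_knob (a point): middle of the black knob that stands on the keeper 38 mm from its axis: an upright cylinder 14 mm across, from 44 to 62 mm above the table; this point is at 62 mm, its top
- calipers: bystander: digital calipers lying on the table, 235 mm long; origin: centre of the underside
- mouse: bystander: a black computer mouse, 100 by 58 by 34 mm; origin: centre of the underside
- specimen_box: bystander: an open cardboard box, 125 by 85 by 30 mm, with a small skull in it; origin: centre of the underside
Not all that is in view belongs to the job. Leave any blue or yellow look-alike of the plate alone.

How it is judged:
By the outcome, as a careful person would: the job done as asked, in the order asked, and still so for the second after the job is handed in, with the robot touching nothing.
It also fails if it takes over 72 s, if anything falls off the work surface, if the arm or the gripper's body presses on something with over 40 N, if the wrist force passes 120 N, or if a joint passes its speed limit or range.

ROBOT

A 6-joint arm with a two-finger parallel gripper is mounted at the origin on the work surface. World frame = base frame: x ahead of the robot, y to its left, z up, the work surface at z = 0. Lengths are in m, angles in rad, forces in N, time in s.
With the tool pointing down it reaches from about 0.25 to 0.775 m from the base axis. Payload 4 kg.
Tool frame: the origin (TCP) lies midway between the tips of the shut fingers; the grasp point (between the pads) lies 19 mm behind it (robot.tcp_to_grasp is the distance from the TCP to the grasp point, in m); z points along the fingers, y is the line along which they close (so a half turn about z gives the same grasp; the last joint's range is limited). The gripper opens to 94 mm and grips with 3 to 60 N. Pads are 16 mm wide; open, the fingers measure 119 mm over their backs; the gripper's body (75 mm by 177 mm) begins 78 mm behind the grasp point.
Start: joints at [-1.416, 0.087, 1.371, -0, 1.684, -0.103], TCP at [0.14, -0.532, 0.206] pointing down, gripper open.
Joint ranges: [-3.1, 3.1], [-0.76, 2.03], [0.27, 2.55], [-1.08, 4.22], [0.17, 2.65], [-2.57, 2.57]. Speed limits (rad/s): [2.79, 2.79, 3.14, 3.14, 3.14, 3.14].

INTERFACE

Orientations are given as [roll, pitch, yaw] about the fixed x, y, z axes, in that order (R = Rz(yaw) Ry(pitch) Rx(roll)).
In Python, from bench import robot, viewer gives the robot as it stands. The module is installed in compiled form; this text tells all that it offers.
- The arm moves only by the shell command python3 -m handwheel 'ROWS' [OPENING]. ROWS is JSON, a list of rows, each a list of 6 numbers: the shift along the tool's x, y, z in units of 0.2 m (1.0 is 0.2 m), then the turn, a rotation vector about the tool's x, y, z in units of 30 degrees (1.0 is 30 degrees). In form: [[x, y, z, wx, wy, wz], ...]. A call has 1 to 10 rows; each row is the pose to reach, as a shift and turn from the pose commanded when the call began, along the tool's axes at that moment; what a row does not reach only later rows make up. A row lasts 1/12 s, in which the tool goes at most 41.7 mm and 7.16 degrees, less where a joint would pass 70% of its speed; a pose out of reach is approached as far as the arm can. A call with a number of a shift or a turn outside -1 to 1 is refused whole. A call with a gripper value outside its range is refused whole. OPENING is the gripper's target within -1 to 1 (shut at 1, half-way at 0, fully open at -1), set as the call begins (- or left out, the last holds). The fingers move at their own pace and stop on an object; the grip force is fixed at half the most. Time passes only in rows, so rows that repeat a pose let the fingers close. It gives the time, the measured TCP pose, the force, the opening and the grip force at its end, in the units of the state.
- robot.get_obs(): the state, without advancing time (a new reading comes with each control period).
- viewer.snapshot(name): name is "scene" or "side" or "wrist"; returns the picture (480x640x3 uint8, red, green, blue); there is no depth.
- viewer.calibration(name): a dict with "fx", "fy", "cx", "cy" (pixels), "k1" (the pictures are not rectified: a ray, as slopes to the right and down, at radius r is drawn at 1 + k1 r^2 times it, then the intrinsics apply), "R" (3x3) and "t" (3): a world point X has camera coordinates R X + t. Camera axes: x right, y down, z forward; pixel columns grow to the right and rows downward; lengths in m; the calibration is good to about 2 mm. A picture is of the moment at which its call begins: read the wrist's pose just before it. calibration takes no time and is no camera call; for the wrist camera it gives the pose at the moment of the call.
- robot.close_job(): hands the job in; it is judged then, once.
The state is a dict: "time": time; "joint_positions": joint angles; "qvel": joint speeds; "joint_torque": joint torques, N m; "tool_pos": TCP position; "ee_rot": TCP orientation; "wrist_force": force on the tool from outside, world axes, zero at the start; "wrist_torque": the same for the moment, N m; "width": finger opening in m; "finger_force": force on a finger pad.
Only numpy, scipy, OpenCV 4.12 (cv2) and the standard library are available. Lean on these libraries where they do the work, as an engineer would, in place of code of your own. Each camera call takes 0.05 s, during which the arm holds its last target. There are 200 camera calls.

## Working session

There is one attempt and no reset: what is moved stays moved. The work goes in short steps, Python scripts to look and compute and a shell command to move; the robot and the scene stay as the last step left them, time stands still between calls to the robot, and variables do not carry over. Pictures are saved under pics/ and viewed, at most 10 in all, crops included, and the job is handed in when it is done.

```bash
mkdir -p pics; cat > h.py <<'E'
import numpy as np, cv2
from bench import robot, viewer
def snap(n,f=None):
    c=viewer.calibration(n); im=viewer.snapshot(n)
    if f: cv2.imwrite('pics/'+f,im[:,:,::-1])
    return im,c
def ray(c,px):
    K=np.array([[c['fx'],0,c['cx']],[0,c['fy'],c['cy']],[0,0,1.]])
    p=cv2.undistortPoints(np.array([[px]],float),K,np.array([c['k1'],0,0,0.]))[0,0]
    R=np.array(c['R']);t=np.array(c['t'])
    return -R.T@t, R.T@np.array([p[0],p[1],1])
def onz(c,px,z):
    o,d=ray(c,px); return o+d*(z-o[2])/d[2]
def proj(c,X):
    K=np.array([[c['fx'],0,c['cx']],[0,c['fy'],c['cy']],[0,0,1.]])
    return cv2.projectPoints(np.array([X],float),cv2.Rodrigues(np.array(c['R']))[0],np.array(c['t'],float),K,np.array([c['k1'],0,0,0.]))[0][0,0]
E
python3 - <<'E'
from h import *
a,c=snap('scene','scene.png'); b,d=snap('side','side.png')
o=robot.get_obs(); print(o['time'],o['tool_pos'],o['ee_rot'],o['width'])
for x in (c,d): print(-np.array(x['R']).T@x['t'])
E
```

```text
0.1 [ 0.14015029 -0.53134666  0.20444289] [-3.13965015e+00 -1.61903917e-04  2.57846342e-01] 0.09351375210619241
[1.60951293 0.2040535  0.81522523]
[0.04068454 0.92431572 1.15184966]
```

View pics/scene.png

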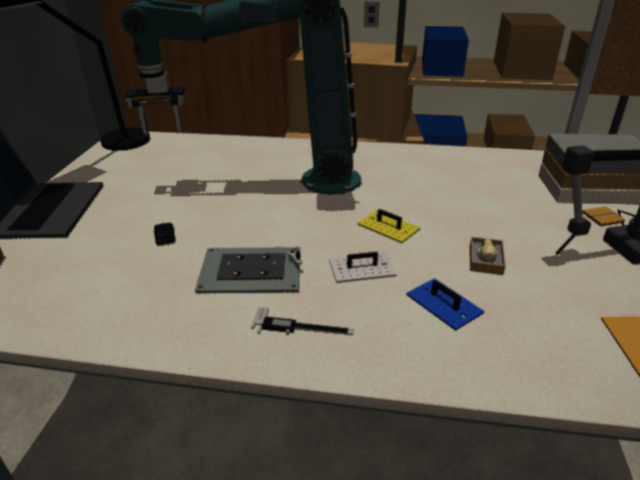

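View pics/side.png

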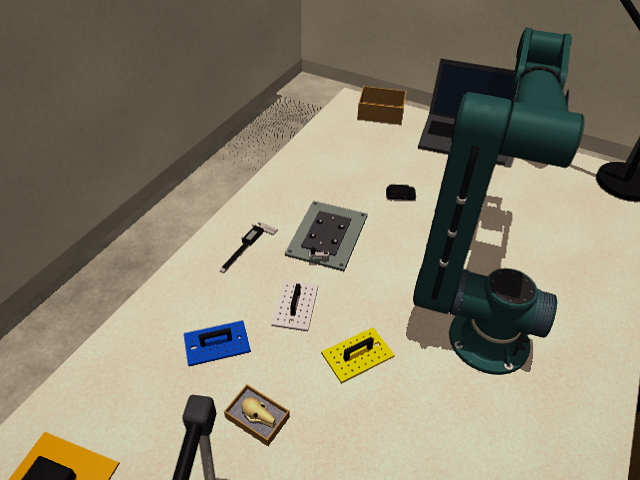

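The scene view shows three plates: yellow at (388,225), bare metal at (362,266) and blue at (445,302). In the side view they are at (358,353), (296,306) and (217,343). Only the unpainted one fits "aluminium", since blue and yellow are look-alikes. The board is at (250,270), with the keeper near (297,258).

```bash
python3 - <<'E'
from h import *
a=cv2.imread('pics/scene.png'); b=cv2.imread('pics/side.png')
c=viewer.calibration('scene'); d=viewer.calibration('side')
for px in [(362,266)]: print('plate',onz(c,px,.0))
for px in [(296,306)]: print('plate side',onz(d,px,.008))
for px in [(208,249),(300,248),(299,291),(197,291)]: print('board',onz(c,px,.012))
for px in [(315,203),(367,214),(344,268),(287,249)]: print('board side',onz(d,px,.012))
for n,px in dict(cal1=(258,318),cal2=(352,331),mouse=(165,235),box=(487,262)).items(): print(n,onz(c,px,0))
for n,px in dict(cal1=(272,229),cal2=(224,269),mouse=(400,193),box=(257,414),yel=(358,353),blue=(217,343)).items(): print(n,onz(d,px,0))
x=np.hstack([cv2.resize(a[215:330,190:390],(400*1,230)),]);y=cv2.resize(b[190:340,260:390],(400,460))
x=cv2.resize(a[235:295,190:405],(774,216),interpolation=2);y=cv2.resize(b[190:340,260:460],(774,380)[:1]+(380,),interpolation=2)
cv2.imwrite('pics/crop.png',np.vstack([x,y]))
E
```

```text
plate [0.49610462 0.14845948 0.        ]
plate side [0.49993948 0.15456706 0.008     ]
board [ 0.49342365 -0.28345819  0.012     ]
board [ 0.45225063 -0.02857784  0.012     ]
board [0.63956115 0.00300449 0.012     ]
board [ 0.67674836 -0.24995854  0.012     ]
board side [ 0.65947665 -0.25026267  0.012     ]
board side [ 0.48477798 -0.28521234  0.012     ]
board side [ 0.44515929 -0.03422479  0.012     ]
board side [ 0.6317482  -0.01970808  0.012     ]
cal1 [ 0.73863224 -0.07784852  0.        ]
cal2 [0.74983893 0.14609119 0.        ]
mouse [ 0.42379041 -0.44295245  0.        ]
box [0.43008674 0.48120125 0.        ]
cal1 [ 0.72541892 -0.08327212  0.        ]
cal2 [0.75885458 0.1328602  0.        ]
mouse [ 0.43475881 -0.45327489  0.        ]
box [0.42324718 0.47243131 0.        ]
yel [0.28659609 0.20441626 0.        ]
blue [0.62284792 0.35578197 0.        ]
```

View pics/crop.png

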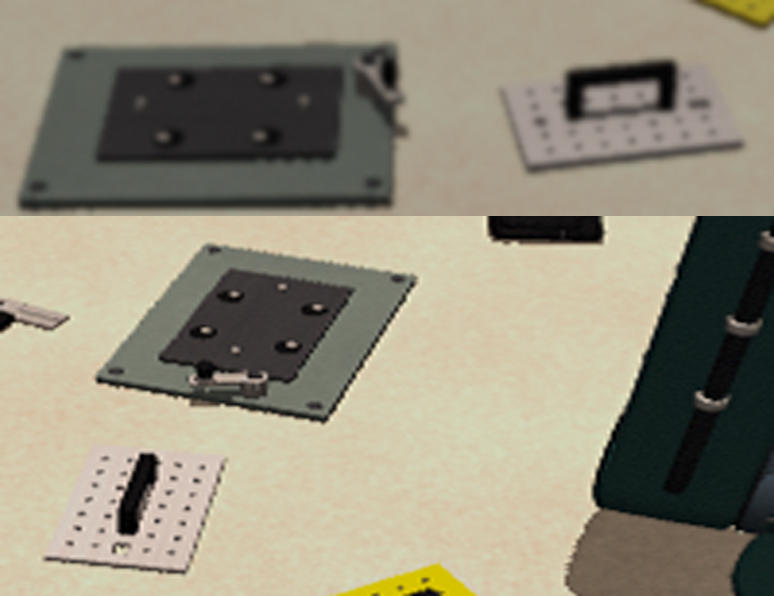

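The crop confirms it: the bare metal plate has dark dimples, a black bridge handle and its slot at the far (+y) end, at scene (362,266). Next I'll work out the moves.

```bash
cat >> h.py <<'E'
from scipy.spatial.transform import Rotation as Ro
def go(pos,yaw,pr=True):
    "delta from measured pose to a tool-down goal, in handwheel units"
    o=robot.get_obs(); R=Ro.from_euler('xyz',o['ee_rot'])
    s=R.inv().apply(np.array(pos)-o['tool_pos'])/.2
    w=np.degrees((R.inv()*Ro.from_euler('xyz',[np.pi,0,yaw])).as_rotvec())/30
    print('t',round(o['time'],2),'pos',np.round(o['tool_pos'],4),'yaw',round(o['ee_rot'][2],4),'shift',np.round(s,4),'turn',np.round(w,3),'F',np.round(o['wrist_force'],1))
E
python3 - <<'E'
from h import *
go([.5,-.15,.33],np.pi/2)
c=viewer.calibration('wrist'); o,d=ray(c,(320,240))
print(o-robot.get_obs()['tool_pos'],d,c['fx'])
E
```

```text
t 0.1 pos [ 0.1402 -0.5313  0.2044] yaw 0.2578 shift [ 2.2261 -1.3861 -0.6247] turn [-0.003 -0.003 -2.508] F [-0.4 -0.2 -0.6]
[0.06649049 0.01771742 0.17892169] [-0.22549223 -0.04585736 -0.97325196] 331.4274131379766
```

```bash
python3 -m handwheel '[[0.8,-0.5,-0.5,0,0,-1],[0.8,-0.5,-0.5,0,0,-1],[0.8,-0.5,-0.5,0,0,-1],[0.8,-0.5,-0.5,0,0,-1],[0.8,-0.5,-0.5,0,0,-1],[0.8,-0.5,-0.5,0,0,-1]]' -1; python3 -c "
from h import *
go([.5,-.15,.33],np.pi/2)"
```

```text
time: 0.6
tool_pos: [0.273, -0.3916, 0.3101]
ee_rot: [3.134, -0.0, 0.788]
wrist_force: [-1.0, 0.2, 0.9]
width: 0.0941
finger_force: 0.0
t 0.6 pos [ 0.273  -0.3916  0.3101] yaw 0.7882 shift [ 1.6569 -0.0464 -0.0994] turn [ 0.014  0.005 -1.495] F [-1.   0.2  0.9]
```

```bash
python3 -m handwheel '[[0.85,-0.02,-0.1,0,0,-1],[0.85,-0.02,-0.1,0,0,-1],[0.85,-0.02,-0.1,0,0,-1],[0.85,-0.02,-0.1,0,0,-1],[0.85,-0.02,-0.1,0,0,-1],[0.85,-0.02,-0.1,0,0,-1]]'; python3 -c "
from h import *
go([.5,-.15,.33],np.pi/2)"
```

```text
time: 1.1
tool_pos: [0.3883, -0.2706, 0.325]
ee_rot: [-3.141, 0.0, 1.309]
wrist_force: [-0.4, -0.1, -0.2]
width: 0.0944
finger_force: 0.0
t 1.1 pos [ 0.3883 -0.2706  0.325 ] yaw 1.3087 shift [ 0.727   0.383  -0.0252] turn [-0.001  0.    -0.501] F [-0.4 -0.1 -0.2]
```

```bash
python3 -m handwheel '[[0.8,0.65,0,0,0,-0.7],[0.8,0.65,0,0,0,-0.7],[0.8,0.65,0,0,0,-0.7],[0.8,0.65,0,0,0,-0.7],[0.8,0.65,0,0,0,-0.7],[0.8,0.65,0,0,0,-0.7],[0.8,0.65,0,0,0,-0.7],[0.8,0.65,0,0,0,-0.7]]'; python3 -c "
from h import *
go([.56,-.15,.33],np.pi/2)
im,c=snap('wrist','w1.png')
np.save('w1c.npy',c)"
```

```text
time: 1.77
tool_pos: [0.5539, -0.1534, 0.3245]
ee_rot: [-3.139, 0.0, 1.668]
wrist_force: [-0.7, 0.0, 0.2]
width: 0.0937
finger_force: 0.0
t 1.77 pos [ 0.5539 -0.1534  0.3245] yaw 1.6684 shift [ 0.0142  0.0321 -0.0273] turn [-0.004  0.001  0.186] F [-0.7  0.   0.2]
```

View pics/w1.png

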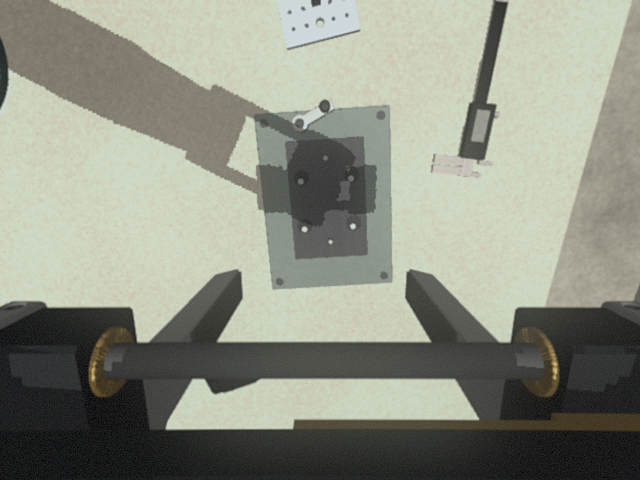

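The wrist view shows:
- **Board:** corners at (256,115), (390,106), (392,281) and (274,289).
- **Seat:** corners at (286,141), (364,137), (367,255) and (295,259).
- **Pins:** near (325,158) and (331,242).
- **Keeper:** pivot at (299,124), knob at (325,106).
- **Plate:** its round-hole end is near (320,22).

```bash
cat > m.py <<'E'
from h import *
def pins(im,c,guess,z=.028,r=7):
    g=cv2.cvtColor(im,cv2.COLOR_RGB2GRAY).astype(float); out=[]
    for u,v in guess:
        p=g[v-r:v+r+1,u-r:u+r+1]; w=np.clip(p-np.median(p)-.35*(p.max()-np.median(p)),0,None)
        yy,xx=np.mgrid[v-r:v+r+1,u-r:u+r+1]; q=((w*xx).sum()/w.sum(),(w*yy).sum()/w.sum())
        out.append(onz(c,q,z)); print('pin px',np.round(q,2),'max',p.max(),'med',np.median(p),'n',(w>0).sum(),'xyz',np.round(out[-1],4))
    d=out[0]-out[1]; print('dist',np.hypot(*d[:2]),'yaw',np.degrees(np.arctan2(-d[0],d[1])),'mid',(out[0]+out[1])/2)
    return out
E
python3 - <<'E'
from m import *
c=np.load('w1c.npy',allow_pickle=True).item(); im=cv2.imread('pics/w1.png')[:,:,::-1].copy()
pins(im,c,[(325,158),(331,242)],r=5)
C=[onz(c,p,.012)[:2] for p in [(256,115),(390,106),(392,281),(274,289)]]
S=[onz(c,p,.020)[:2] for p in [(286,141),(364,137),(367,255),(295,259)]]
for Q in (C,S):
    a=Q[0]-Q[3];b=Q[1]-Q[2]; print(np.mean(Q,0),np.linalg.norm(a),np.linalg.norm(b),np.degrees(np.arctan2(-a[0],a[1])),np.degrees(np.arctan2(-b[0],b[1])), np.linalg.norm(Q[0]-Q[1]))
print('pivot',onz(c,(299,124),.038),'knob',onz(c,(325,105),.062))
print('round',onz(c,(320,22),.008))
x=cv2.resize(im[85:300,240:410],None,fx=2.7,fy=2.7,interpolation=2)
cv2.imwrite('pics/w1c.png',x[:,:,::-1])
E
```

```text
pin px [325.02 157.57] max 116.0 med 67.0 n 20 xyz [ 0.5484 -0.0791  0.028 ]
pin px [330.14 241.51] max 208.0 med 95.0 n 14 xyz [ 0.5676 -0.1977  0.028 ]
dist 0.12014285124634372 yaw 9.223417755864523 mid [ 0.55800278 -0.13840011  0.028     ]
[ 0.55936002 -0.1438304 ] 0.25891199089575667 0.2569988664142238 9.052160091575855 9.021189901142943 0.18634126529606296
[ 0.55872123 -0.1388441 ] 0.17186719376796444 0.17082412395447433 8.561773607769721 8.765890762836275 0.1087968306047311
pivot [ 0.50974886 -0.03968152  0.038     ] knob [ 0.54210125 -0.0166493   0.062     ]
round [0.52491528 0.09216662 0.008     ]
```

```bash
python3 -m handwheel '[[0.9,-0.04,0.1,0,0,0],[0.9,-0.04,0.1,0,0,0],[0.9,-0.04,0.1,0,0,0],[0.9,-0.04,0.1,0,0,0],[0.9,-0.04,0.1,0,0,0]]'; python3 -m handwheel '[[0.58,-0.05,0.2,0,0,0],[0.58,-0.05,0.2,0,0,0],[0.58,-0.05,0.2,0,0,0],[0.58,-0.05,0.2,0,0,0],[0.58,-0.05,0.2,0,0,0],[0.58,-0.05,0.2,0,0,0]]'; python3 -c "
from h import *
go([.5,.15,.25],np.pi/2+.14)
im,c=snap('wrist','w2.png')
np.save('w2c.npy',c)"
```

```text
time: 2.23
tool_pos: [0.5267, 0.029, 0.306]
ee_rot: [3.141, -0.001, 1.672]
wrist_force: [0.7, -1.3, -0.1]
width: 0.0939
finger_force: 0.0
time: 2.73
tool_pos: [0.5072, 0.1393, 0.2664]
ee_rot: [3.14, 0.001, 1.669]
wrist_force: [0.2, 0.9, 0.5]
width: 0.0941
finger_force: 0.0
t 2.73 pos [0.5072 0.1393 0.2664] yaw 1.6693 shift [ 0.0568 -0.0305  0.0817] turn [ 0.003  0.002 -0.079] F [0.2 0.9 0.5]
```

View pics/w2.png

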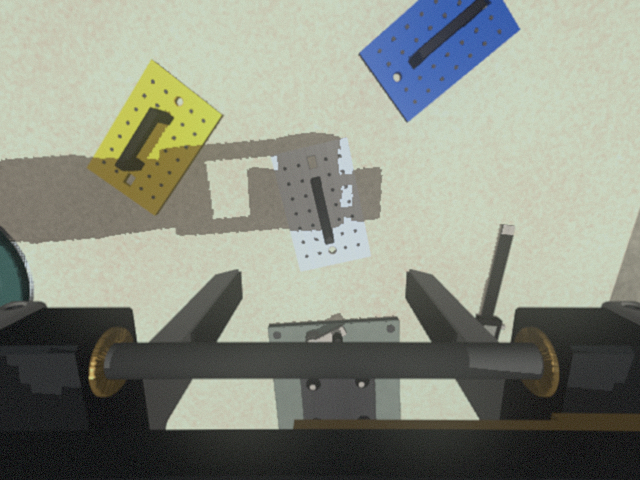

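The wrist view shows the plate with corners (273,150), (344,138), (370,257) and (302,270). The slot is at (312,162), the round hole at (333,250), and the bar runs from (315,178) to (330,243).

```bash
python3 - <<'E'
from h import *
c=np.load('w2c.npy',allow_pickle=True).item(); im=cv2.imread('pics/w2.png')
Q=[onz(c,p,.008)[:2] for p in [(273,150),(344,138),(370,257),(302,270)]]
a=Q[0]-Q[3];b=Q[1]-Q[2]; print(np.mean(Q,0),np.linalg.norm(a),np.linalg.norm(b),np.degrees(np.arctan2(-a[0],a[1])),np.degrees(np.arctan2(-b[0],b[1])), np.linalg.norm(Q[0]-Q[1]))
s=onz(c,(312,162),.008);r=onz(c,(333,250),.008);d=s-r;print('holes mid',(s+r)/2,np.linalg.norm(d),np.degrees(np.arctan2(-d[0],d[1])))
hsv=cv2.cvtColor(im,cv2.COLOR_BGR2GRAY); m=np.zeros_like(hsv); m[172:250,305:338]=(hsv[172:250,305:338]<55)*255
n,l,st,ce=cv2.connectedComponentsWithStats(m); k=1+st[1:,4].argmax()
cn=np.argwhere(l==k)[:,::-1].astype(np.float32); box=cv2.minAreaRect(cn); print(box,st[k])
P=[onz(c,p,.048)[:2] for p in cv2.boxPoints(box)]; print('bar',onz(c,box[0],.048)); e=[P[1]-P[0],P[2]-P[1]]
for x in e: print(np.linalg.norm(x),np.degrees(np.arctan2(-x[0],x[1])))
yaw=np.pi/2+np.radians(np.degrees(np.arctan2(-d[0],d[1])))
go([*onz(c,box[0],.048)[:2],.023],yaw)
E
```

```text
[0.50566086 0.15062145] 0.16377930439526328 0.16057973578788615 17.69230909545775 19.30287345392969 0.09108437951258681
holes mid [0.50597512 0.1492923  0.008     ] 0.11996296466003308 18.956906965933353Traceback (most recent call last):
  File "<stdin>", line 7, in <module>
ValueError: attempt to get argmax of an empty sequence
```

```bash
python3 - <<'E'
from h import *
c=np.load('w2c.npy',allow_pickle=True).item()
print(onz(c,(322.5,210.5),.048))
go([.506,.150,.08],np.pi/2+np.radians(18.8))
E
```

```text
[0.50539698 0.15095796 0.048     ]
t 2.78 pos [0.5075 0.1391 0.2666] yaw 1.6684 shift [ 0.056  -0.0043  0.9328] turn [ 0.004  0.002 -0.44 ] F [-0.6  0.2 -1. ]
```

```bash
python3 -m handwheel '[[0.055,-0.005,0.9,0,0,-0.44],[0.055,-0.005,0.9,0,0,-0.44],[0.055,-0.005,0.9,0,0,-0.44],[0.055,-0.005,0.9,0,0,-0.44],[0.055,-0.005,0.9,0,0,-0.44],[0.055,-0.005,0.9,0,0,-0.44],[0.055,-0.005,0.9,0,0,-0.44]]' -0.5;python3 -c "
from h import *
go([.506,.1505,.023],np.pi/2+np.radians(18.8))"
```

```text
time: 3.37
tool_pos: [0.5056, 0.1502, 0.0858]
ee_rot: [-3.141, 0.0, 1.899]
wrist_force: [1.2, -0.0, 0.4]
width: 0.0706
finger_force: 0.0
t 3.37 pos [0.5056 0.1502 0.0858] yaw 1.899 shift [0.0008 0.0024 0.3138] turn [-0.     0.001  0.   ] F [ 1.2 -0.   0.4]
```

```bash
python3 -m handwheel '[[0,0,0.15,0,0,0],[0,0,0.31,0,0,0],[0,0,0.31,0,0,0],[0,0,0.31,0,0,0]]'; python3 -m handwheel '[[0,0,0,0,0,0],[0,0,0,0,0,0],[0,0,0,0,0,0],[0,0,0,0,0,0],[0,0,0,0,0,0],[0,0,0,0,0,0],[0,0,0,0,0,0],[0,0,0,0,0,0]]' 1;  python3 -m handwheel '[[0,0,-0.1,0,0,0],[0,0,-0.2,0,0,0],[0,0,-0.4,0,0,0],[0,0,-0.4,0,0,0],[0,0,-0.4,0,0,0]]'; python3 -c "
from h import *
im,c=snap('wrist','w3.png');np.save('w3c.npy',c)
P,Y=np.array([.5580,-.1384]),np.radians(9.15)
go([*P,.1],np.pi/2+Y)"
```

```text
time: 3.7
tool_pos: [0.5057, 0.1513, 0.0247]
ee_rot: [3.141, 0.0, 1.901]
wrist_force: [0.7, 0.2, 0.2]
width: 0.0701
finger_force: 0.0
time: 4.37
tool_pos: [0.5049, 0.152, 0.0235]
ee_rot: [-3.141, 0.0, 1.902]
wrist_force: [0.4, 0.1, 0.4]
width: 0.0208
finger_force: 0.0
time: 4.78
tool_pos: [0.5071, 0.1524, 0.1066]
ee_rot: [3.135, 0.001, 1.902]
wrist_force: [-0.0, -0.2, -0.6]
width: 0.0006
finger_force: 0.0
t 4.83 pos [0.5056 0.1521 0.1044] yaw 1.902 shift [-1.4587 -0.2245  0.0219] turn [0.004 0.001 0.328] F [-0.4  0.4 -0.7]
```

View pics/w3.png

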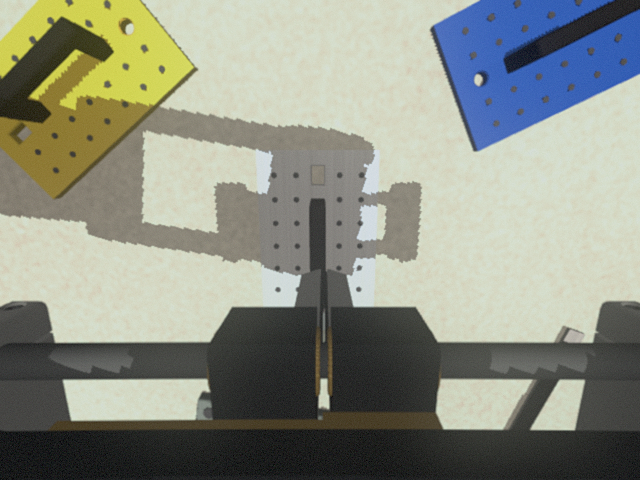

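The fingers hadn't finished shutting when I lifted, so the plate is still flat on the table, with its slot at (317,175) and bar at (317,235). I'll reopen and close for longer.

```bash
python3 -m handwheel '[[0,0,0,0,0,0],[0,0,0,0,0,0],[0,0,0,0,0,0],[0,0,0,0,0,0],[0,0,0,0,0,0],[0,0,0,0,0,0],[0,0,0,0,0,0]]' -0.4;python3 -c "
from h import *
go([.506,.1505,.023],np.pi/2+np.radians(18.8))"
```

```text
time: 5.42
tool_pos: [0.5049, 0.1519, 0.1032]
ee_rot: [-3.141, 0.0, 1.902]
wrist_force: [-0.3, -0.3, -0.1]
width: 0.0436
finger_force: 0.0
t 5.42 pos [0.5049 0.1519 0.1032] yaw 1.9019 shift [-0.0086  0.0029  0.4012] turn [-0.001  0.     0.006] F [-0.3 -0.3 -0.1]
```

```bash
python3 -m handwheel '[[0,0,0.2,0,0,0],[0,0,0.4,0,0,0],[0,0,0.4,0,0,0],[0,0,0.4,0,0,0]]'; python3 -m handwheel '[[0,0,0,0,0,0],[0,0,0,0,0,0],[0,0,0,0,0,0],[0,0,0,0,0,0],[0,0,0,0,0,0],[0,0,0,0,0,0],[0,0,0,0,0,0],[0,0,0,0,0,0],[0,0,0,0,0,0],[0,0,0,0,0,0]]' 1
```

```text
time: 5.75
tool_pos: [0.5026, 0.1515, 0.0213]
ee_rot: [-3.135, -0.001, 1.902]
wrist_force: [1.4, -0.3, 0.6]
width: 0.0655
finger_force: 0.0
time: 6.58
tool_pos: [0.5035, 0.1514, 0.0234]
ee_rot: [-3.138, 0.0, 1.902]
wrist_force: [-4.6, -1.9, 4.7]
width: 0.0116
finger_force: 30.0
```

```bash
python3 -m handwheel '[[0,0,-0.1,0,0,0],[0,0,-0.25,0,0,0],[0,0,-0.45,0,0,0],[0,0,-0.45,0,0,0],[0,0,-0.45,0,0,0],[0,0,-0.45,0,0,0]]'; python3 -c "
from h import *
im,c=snap('wrist','w4.png');np.save('w4c.npy',c)
P,Y=np.array([.5580,-.1384]),np.radians(9.15)
go([*P,.11],np.pi/2+Y)"
```

```text
time: 7.08
tool_pos: [0.5037, 0.1517, 0.1111]
ee_rot: [-3.138, -0.0, 1.902]
wrist_force: [-0.7, -0.1, -5.9]
width: 0.0118
finger_force: 30.0
t 7.13 pos [0.503  0.1516 0.1101] yaw 1.9019 shift [-1.4607e+00 -2.1130e-01  7.0000e-04] turn [-0.011 -0.001  0.327] F [-0.6 -0.2 -5. ]
```

View pics/w4.png

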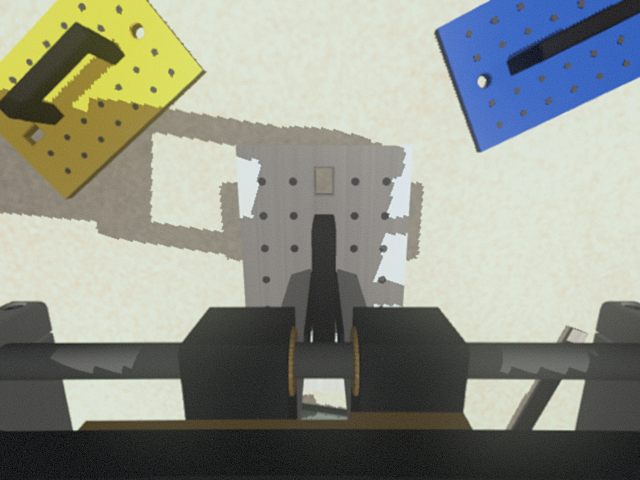

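The plate is held and flat, with its slot at (324,180) and far edge from (236,145) to (412,146).

```bash
python3 - <<'E'
from h import *
c=np.load('w4c.npy',allow_pickle=True).item(); o=robot.get_obs()
im=cv2.imread('pics/w4.png',0)
# slot outline: subpixel via gradients along row 180 and col 324
print(im[180,305:343].tolist()); print(im[158:203,324].tolist())
print(im[138:155,290].tolist(), im[158,228:250].tolist(), im[158,395:420].tolist())
R=Ro.from_euler('xyz',o['ee_rot']); z=o['tool_pos'][2]-.0234+.008
for n,p in dict(slot=(324,180.5),c1=(236,145.5),c2=(412,145.5),bar=(323.5,220)).items(): print(n,np.round(R.inv().apply(onz(c,p,z if n!='bar' else z+.04)-o['tool_pos']),4))
E
```

```text
[141, 142, 138, 139, 140, 139, 142, 140, 133, 116, 111, 131, 139, 138, 139, 139, 135, 138, 132, 139, 137, 138, 140, 139, 138, 135, 135, 119, 115, 129, 141, 145, 145, 140, 144, 145, 145, 145]
[143, 146, 148, 144, 143, 147, 143, 144, 134, 122, 135, 145, 142, 139, 138, 136, 136, 141, 138, 136, 136, 138, 139, 135, 135, 132, 131, 138, 131, 133, 133, 132, 134, 141, 136, 113, 110, 127, 130, 138, 135, 139, 137, 142, 138]
[146, 137, 138, 141, 140, 140, 140, 143, 142, 142, 144, 141, 143, 143, 142, 147, 141] [219, 220, 220, 218, 218, 218, 218, 220, 223, 227, 227, 223, 222, 214, 177, 162, 158, 139, 135, 137, 140, 139] [148, 148, 149, 151, 153, 155, 151, 148, 153, 185, 222, 226, 226, 226, 229, 227, 226, 221, 220, 218, 221, 219, 221, 221, 222]
slot [0.0584 0.0013 0.0154]
c1 [ 0.0779 -0.0484  0.0157]
c2 [0.0778 0.0511 0.0152]
bar [ 0.0422  0.0009 -0.0246]
```

```bash
python3 -m handwheel '[[-0.1,-0.01,0,0,0,0],[-0.22,-0.03,0,0,0,0.05],[-0.36,-0.05,0,0,0,0.1],[-0.5,-0.07,0,0,0,0.15],[-0.64,-0.09,0,0,0,0.2],[-0.78,-0.11,0,0,0,0.25],[-0.88,-0.13,0,0,0,0.3],[-0.95,-0.14,0,0,0,0.33],[-0.95,-0.14,0,0,0,0.33]]'; python3 -c "
from h import *
go([.5565,-.1367,.11],np.pi/2+np.radians(9.15))"
```

```text
time: 7.88
tool_pos: [0.5392, -0.0394, 0.1106]
ee_rot: [-3.137, 0.0, 1.725]
wrist_force: [-0.5, 0.3, -5.4]
width: 0.0119
finger_force: 30.0
t 7.88 pos [ 0.5392 -0.0394  0.1106] yaw 1.7254 shift [-0.4941  0.0104  0.0029] turn [-0.009  0.    -0.01 ] F [-0.5  0.3 -5.4]
```

```bash
python3 -m handwheel '[[-0.1,0,0,0,0,0],[-0.22,0,0,0,0,0],[-0.36,0.01,0.05,0,0,0],[-0.46,0.01,0.15,0,0,-0.01],[-0.495,0.01,0.2,0,0,-0.01],[-0.495,0.01,0.2,0,0,-0.01],[-0.495,0.01,0.2,0,0,-0.01],[-0.495,0.01,0.2,0,0,-0.01]]'; python3 -c "
from h import *
snap('wrist','w5.png'); snap('side','s5.png')
go([.5565,-.1367,.054],np.pi/2+np.radians(9.15))"
```

```text
time: 8.55
tool_pos: [0.5579, -0.1326, 0.0735]
ee_rot: [3.142, -0.001, 1.736]
wrist_force: [-0.0, -0.4, -5.2]
width: 0.0116
finger_force: 30.0
t 8.65 pos [ 0.5586 -0.133   0.0747] yaw 1.736 shift [-0.0165 -0.0133  0.1032] turn [0.004 0.001 0.011] F [ 0.6  0.1 -4.4]
```

```bash
python3 -m handwheel '[[-0.018,-0.011,0.05,0,0,0.01],[-0.018,-0.011,0.095,0,0,0.01],[-0.018,-0.011,0.095,0,0,0.01],[-0.018,-0.011,0.095,0,0,0.01],[-0.018,-0.011,0.095,0,0,0.01]]';  python3 -c "
from h import *
P=[]
for i in range(6):
    P.append(np.r_[robot.get_obs()['tool_pos'],robot.get_obs()['ee_rot'][2],robot.get_obs()['wrist_force']]); viewer.snapshot('wrist')
print(np.round(P,4)); print(np.mean(P,0))
go([.5565,-.1367,.0514],np.pi/2+np.radians(9.15))"
```

```text
time: 9.07
tool_pos: [0.5561, -0.138, 0.0541]
ee_rot: [-3.141, -0.0, 1.729]
wrist_force: [-0.5, -0.7, -4.6]
width: 0.0115
finger_force: 30.0
[[ 0.5561 -0.138   0.0541  1.7292 -0.5266 -0.693  -4.6335]
 [ 0.5564 -0.1382  0.0546  1.7291  0.1308 -0.7434 -4.9614]
 [ 0.5566 -0.1383  0.0548  1.729  -0.5458  0.1902 -5.5755]
 [ 0.5566 -0.1383  0.0549  1.729   0.4533  0.5679 -5.2733]
 [ 0.5566 -0.1383  0.0549  1.729  -0.576  -0.7483 -5.222 ]
 [ 0.5566 -0.1383  0.0549  1.729   0.4035  0.5196 -5.3972]]
[ 0.55647233 -0.13821543  0.05470317  1.72906075 -0.11013077 -0.15116931
 -5.17714221]
t 9.37 pos [ 0.5565 -0.1383  0.0548] yaw 1.7291 shift [0.0078 0.0011 0.0171] turn [ 0.001  0.001 -0.003] F [-0.2 -0.1 -5.5]
```

```bash
python3 -m handwheel '[[0.008,0.001,0,0,0,0],[0.008,0.001,0.007,0,0,0],[0.008,0.001,0.014,0,0,0],[0.008,0.001,0.018,0,0,0],[0.008,0.001,0.022,0,0,0],[0.008,0.001,0.022,0,0,0],[0.008,0.001,0.022,0,0,0]]';  python3 -c "
from h import *
go([.5565,-.1367,.0434],np.pi/2+np.radians(9.15))"
```

```text
time: 9.95
tool_pos: [0.5563, -0.1366, 0.05]
ee_rot: [-3.142, 0.0, 1.729]
wrist_force: [0.9, 0.1, -5.4]
width: 0.0117
finger_force: 30.0
t 9.95 pos [ 0.5563 -0.1366  0.05  ] yaw 1.7291 shift [-0.0006  0.0011  0.0331] turn [-0.     0.    -0.003] F [ 0.9  0.1 -5.4]
```

```bash
python3 -m handwheel '[[0,0,0.004,0,0,0],[0,0,0.008,0,0,0],[0,0,0.011,0,0,0],[0,0,0.011,0,0,0],[0,0,0.011,0,0,0]]';  python3 -c "
from h import *
go([.5565,-.1367,.0434],np.pi/2+np.radians(9.15))"
```

```text
time: 10.37
tool_pos: [0.5564, -0.1367, 0.0479]
ee_rot: [3.141, 0.0, 1.729]
wrist_force: [0.9, -0.4, -5.7]
width: 0.0119
finger_force: 30.0
t 10.37 pos [ 0.5564 -0.1367  0.0479] yaw 1.7291 shift [-0.0001  0.0007  0.0225] turn [ 0.     0.001 -0.003] F [ 0.9 -0.4 -5.7]
```

```bash
python3 -m handwheel '[[0,0,0.004,0,0,0],[0,0,0.008,0,0,0],[0,0,0.012,0,0,0],[0,0,0.015,0,0,0],[0,0,0.015,0,0,0]]'; python3 -m handwheel '[[0,0,0.003,0,0,0],[0,0,0.006,0,0,0],[0,0,0.006,0,0,0],[0,0,0.006,0,0,0]]'
```

```text
time: 10.78
tool_pos: [0.5563, -0.1366, 0.0448]
ee_rot: [3.141, 0.0, 1.729]
wrist_force: [0.8, -0.3, -5.2]
width: 0.0116
finger_force: 30.0
time: 11.12
tool_pos: [0.5563, -0.1366, 0.0437]
ee_rot: [3.141, 0.0, 1.729]
wrist_force: [0.3, -0.6, -4.1]
width: 0.0119
finger_force: 30.0
```

```bash
python3 -m handwheel '[[0,0,0.002,0,0,0],[0,0,0.003,0,0,0],[0,0,0.003,0,0,0],[0,0,0.003,0,0,0]]'
```

```text
time: 11.45
tool_pos: [0.5565, -0.1366, 0.0434]
ee_rot: [3.141, 0.0, 1.729]
wrist_force: [1.4, -0.1, -2.7]
width: 0.0115
finger_force: 30.0
```

```bash
python3 -m handwheel '[[0,0,0.001,0,0,0],[0,0,0.002,0,0,0],[0,0,0.002,0,0,0]]'
```

```text
time: 11.7
tool_pos: [0.5565, -0.1366, 0.0434]
ee_rot: [3.141, 0.0, 1.729]
wrist_force: [0.4, -0.1, 1.5]
width: 0.0117
finger_force: 30.0
```

```bash
python3 -m handwheel '[[0,0,0,0,0,0],[0,0,0,0,0,0],[0,0,0,0,0,0],[0,0,0,0,0,0],[0,0,0,0,0,0],[0,0,0,0,0,0],[0,0,0,0,0,0]]' -0.2; python3 -m handwheel '[[0,0,-0.2,0,0,0],[0,0,-0.4,0,0,0],[-0.3,0,-0.8,0,0,0],[-0.4,0,-0.9,0,0,0],[-0.4,0,-0.9,0,0,0],[-0.4,0,-0.9,0,0,0],[-0.4,0,-0.9,0,0,0]]' 1; python3 -c "
from h import *
im,c=snap('wrist','w6.png'); np.save('w6c.npy',c)
go([.5565,-.1367,.0434],np.pi/2+np.radians(9.15))"
```

```text
time: 12.28
tool_pos: [0.5562, -0.1366, 0.0426]
ee_rot: [-3.142, 0.0, 1.729]
wrist_force: [0.1, -0.7, -0.7]
width: 0.0544
finger_force: 0.0
time: 12.87
tool_pos: [0.57, -0.2175, 0.2256]
ee_rot: [3.137, 0.003, 1.727]
wrist_force: [0.4, -0.6, -1.1]
width: 0.0129
finger_force: 0.0
t 12.92 pos [ 0.569  -0.2159  0.223 ] yaw 1.7281 shift [ 4.012e-01 -6.000e-04  8.977e-01] turn [ 0.002  0.    -0.005] F [-1.4  1.4 -1.5]
```

View pics/w6.png

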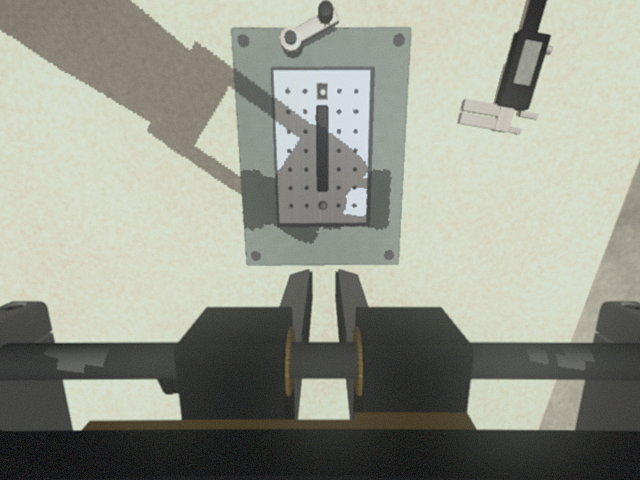

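The plate is seated, with a pin visible in the slot at (322,92) and the other in the round hole at (323,205). The keeper's pivot is at (291,38) and its knob top at (326,8). Next I'll plan the push on the knob.

```bash
cat > k.py <<'E'
from h import *
Y=np.radians(9.1); ex=np.array([np.cos(Y),np.sin(Y)]); ey=np.array([-ex[1],ex[0]])
PV=np.array([.5112,-.0385])
def centre(th):  # board angle of keeper (CCW), block centre pushing clockwise
    k=np.array([np.cos(th),np.sin(th)])*.038; t=np.array([np.sin(th),-np.cos(th)])
    if th>0: b=k+[0,.007+.008]
    else:
        s=min(1,-th/.5); b=k-t*.007+[.0125*s,.008]
    return PV+b[0]*ex+b[1]*ey
E
python3 - <<'E'
from k import *
c=np.load('w6c.npy',allow_pickle=True).item()
for p in [(291,38)]: print('pivot',onz(c,p,.038),onz(c,p,.042))
k=onz(c,(326,8),.062); print('knob',k)
C=[onz(c,p,.012)[:2] for p in [(232,28),(411,28),(398,265),(247,265)]]
m=np.mean(C,0);a=C[0]-C[3];b=C[1]-C[2];print(m,np.degrees([np.arctan2(-a[0],a[1]),np.arctan2(-b[0],b[1])]),np.linalg.norm(a)); print('pv from board',m-.03*ex+.112*ey)
d=k[:2]-PV; th=np.arctan2(d@ey,d@ex); print('th',th,np.hypot(*d)); 
for t in (th,.2,0,-.25,-.5,-.8,-1.1,-1.35,-1.57): print(round(t,2),centre(t))
q=centre(th)+.012*ey
go([*q,.12],np.pi/2+Y)
E
```

```text
pivot [ 0.5107283  -0.03822418  0.038     ] [ 0.51124843 -0.03942945  0.042     ]
knob [ 0.54185628 -0.01678708  0.062     ]
[ 0.55830514 -0.14458436] [9.08706953 9.09337724] 0.2594047389724717
pv from board [ 0.51096902 -0.03873876]
th 0.45742965544424724 0.03756671634907656
0.46 [ 0.53983749 -0.00172545]
0.2 [ 0.54440741 -0.01034417]
0 [ 0.54634935 -0.01767879]
-0.25 [ 0.55458558 -0.02610113]
-0.5 [ 0.56042933 -0.03474177]
-0.8 [ 0.55691732 -0.04574319]
-1.1 [ 0.55031103 -0.05521536]
-1.35 [ 0.54286066 -0.06132432]
-1.57 [ 0.53522831 -0.06502803]
t 12.92 pos [ 0.569  -0.2159  0.223 ] yaw 1.7281 shift [1.1407 0.0231 0.5146] turn [ 0.002  0.    -0.003] F [-1.4  1.4 -1.5]
```

```bash
python3 -m handwheel '[[0.2,0.01,0,0,0,0],[0.4,0.01,0,0,0,0],[0.6,0.01,0.1,0,0,0],[0.8,0.01,0.2,0,0,0],[0.9,0.02,0.2,0,0,0],[0.9,0.02,0.2,0,0,0]]' 1; python3 -m handwheel '[[0.15,0,0.1,0,0,0],[0.24,0,0.25,0,0,0],[0.24,0,0.3,0,0,0],[0.24,0,0.3,0,0,0],[0.24,0,0.3,0,0,0],[0.24,0,0.3,0,0,0]]'; python3 -c "
from k import *
q=centre(.457)+.012*ey
im,c=snap('wrist','w7.png')
go([*q,.047],np.pi/2+Y)"
```

```text
time: 13.42
tool_pos: [0.5408, -0.0309, 0.178]
ee_rot: [-3.134, -0.005, 1.736]
wrist_force: [0.6, -0.3, -0.2]
width: 0.0007
finger_force: 0.0
time: 13.92
tool_pos: [0.5376, 0.0091, 0.1237]
ee_rot: [3.14, 0.001, 1.728]
wrist_force: [-0.4, -0.0, 1.1]
width: 0.0006
finger_force: 0.0
t 13.97 pos [0.538  0.0091 0.1242] yaw 1.7278 shift [ 0.0056 -0.0005  0.3861] turn [ 0.005  0.002 -0.003] F [-0.5 -0.2 -0.5]
```

```bash
python3 -m handwheel '[[0.01,0,0.15,0,0,0],[0.01,0,0.3,0,0,0],[0.01,0,0.385,0,0,0],[0.01,0,0.385,0,0,0],[0.01,0,0.385,0,0,0],[0.01,0,0.385,0,0,0]]'; python3 -c "
from k import *
for t in (.457,.2,0,-.15,-.3,-.5,-.65,-.8): go([*centre(t),.047],np.pi/2+Y)"
```

```text
time: 14.47
tool_pos: [0.5384, 0.0115, 0.048]
ee_rot: [3.138, 0.001, 1.728]
wrist_force: [1.2, 0.2, 1.0]
width: 0.0005
finger_force: 0.0
t 14.47 pos [0.5384 0.0115 0.048 ] yaw 1.7282 shift [-0.0665 -0.0031  0.0051] turn [ 0.008  0.002 -0.003] F [1.2 0.2 1. ]
t 14.47 pos [0.5384 0.0115 0.048 ] yaw 1.7282 shift [-0.1126  0.0127  0.0052] turn [ 0.008  0.002 -0.003] F [1.2 0.2 1. ]
t 14.47 pos [0.5384 0.0115 0.048 ] yaw 1.7282 shift [-0.1503  0.0165  0.0053] turn [ 0.008  0.002 -0.003] F [1.2 0.2 1. ]
t 14.47 pos [0.5384 0.0115 0.048 ] yaw 1.7282 shift [-0.1791  0.0384  0.0054] turn [ 0.008  0.002 -0.003] F [1.2 0.2 1. ]
t 14.47 pos [0.5384 0.0115 0.048 ] yaw 1.7282 shift [-0.208   0.056   0.0055] turn [ 0.008  0.002 -0.003] F [1.2 0.2 1. ]
t 14.47 pos [0.5384 0.0115 0.048 ] yaw 1.7282 shift [-0.2456  0.0727  0.0056] turn [ 0.008  0.002 -0.003] F [1.2 0.2 1. ]
t 14.47 pos [0.5384 0.0115 0.048 ] yaw 1.7282 shift [-0.2724  0.0616  0.0056] turn [ 0.008  0.002 -0.003] F [1.2 0.2 1. ]
t 14.47 pos [0.5384 0.0115 0.048 ] yaw 1.7282 shift [-0.2972  0.0467  0.0056] turn [ 0.008  0.002 -0.003] F [1.2 0.2 1. ]
```

```bash
python3 -m handwheel '[[-0.035,0,0,0,0,0],[-0.065,0,0,0,0,0],[-0.09,0.005,0,0,0,0],[-0.113,0.013,0,0,0,0],[-0.132,0.016,0,0,0,0],[-0.15,0.017,0,0,0,0],[-0.165,0.03,0,0,0,0],[-0.18,0.038,0,0,0,0],[-0.195,0.048,0,0,0,0],[-0.208,0.056,0,0,0,0]]'; python3 -c "
from k import *
im,c=snap('wrist','w8.png'); cv2.imwrite('pics/w8c.png',im[150:450,150:500,::-1])
for t in (-.5,-.65,-.8,-.95,-1.1,-1.25,-1.4,-1.57,-1.6): go([*centre(t),.047],np.pi/2+Y)"
```

```text
time: 15.3
tool_pos: [0.5534, -0.0274, 0.0448]
ee_rot: [-3.139, -0.0, 1.729]
wrist_force: [-2.0, 1.9, -0.7]
width: 0.0004
finger_force: 1.0
t 15.35 pos [ 0.5539 -0.0278  0.0449] yaw 1.7288 shift [-0.0395  0.0266 -0.0105] turn [-0.003  0.    -0.002] F [-1.4  1.3 -0.2]
t 15.35 pos [ 0.5539 -0.0278  0.0449] yaw 1.7288 shift [-0.0662  0.0156 -0.0105] turn [-0.003  0.    -0.002] F [-1.4  1.3 -0.2]
t 15.35 pos [ 0.5539 -0.0278  0.0449] yaw 1.7288 shift [-0.0911  0.0006 -0.0105] turn [-0.003  0.    -0.002] F [-1.4  1.3 -0.2]
t 15.35 pos [ 0.5539 -0.0278  0.0449] yaw 1.7288 shift [-0.1133 -0.0178 -0.0105] turn [-0.003  0.    -0.002] F [-1.4  1.3 -0.2]
t 15.35 pos [ 0.5539 -0.0278  0.0449] yaw 1.7288 shift [-0.1326 -0.0394 -0.0104] turn [-0.003  0.    -0.002] F [-1.4  1.3 -0.2]
t 15.35 pos [ 0.5539 -0.0278  0.0449] yaw 1.7288 shift [-0.1485 -0.0637 -0.0104] turn [-0.003  0.    -0.002] F [-1.4  1.3 -0.2]
t 15.35 pos [ 0.5539 -0.0278  0.0449] yaw 1.7288 shift [-0.1605 -0.09   -0.0103] turn [-0.003  0.    -0.002] F [-1.4  1.3 -0.2]
t 15.35 pos [ 0.5539 -0.0278  0.0449] yaw 1.7288 shift [-0.1692 -0.1216 -0.0103] turn [-0.003  0.    -0.002] F [-1.4  1.3 -0.2]
t 15.35 pos [ 0.5539 -0.0278  0.0449] yaw 1.7288 shift [-0.1702 -0.1274 -0.0103] turn [-0.003  0.    -0.002] F [-1.4  1.3 -0.2]
```

View pics/w8.png

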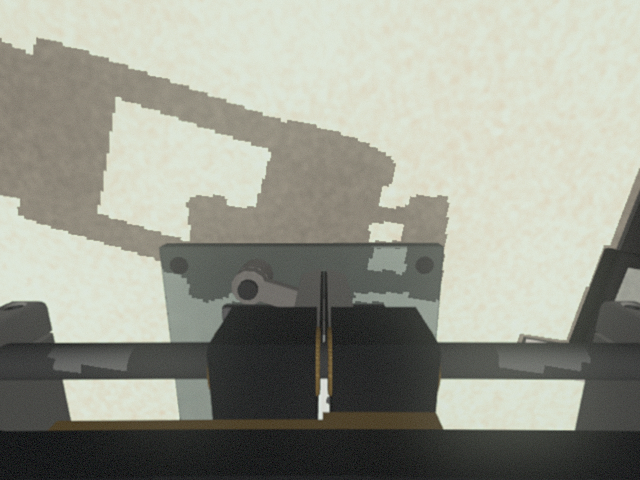

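The keeper is turning: its pivot is at (248,290) and the finger now points right and down. I'll keep pushing.

```bash
python3 -m handwheel '[[-0.02,0.015,-0.01,0,0,0],[-0.04,0.024,-0.01,0,0,0],[-0.066,0.014,-0.01,0,0,0],[-0.091,0,-0.01,0,0,0],[-0.113,-0.018,-0.01,0,0,0],[-0.133,-0.04,-0.01,0,0,0],[-0.148,-0.06,-0.01,0,0,0],[-0.155,-0.075,-0.01,0,0,0],[-0.16,-0.09,-0.01,0,0,0],[-0.16,-0.09,-0.01,0,0,0]]'; python3 -c "
from k import *
for t in (-1.4,-1.57): go([*centre(t),.047],np.pi/2+Y)"
```

```text
time: 16.18
tool_pos: [0.5409, -0.0623, 0.0481]
ee_rot: [-3.142, 0.001, 1.728]
wrist_force: [0.6, -1.1, 0.0]
width: 0.0005
finger_force: 0.6
t 16.18 pos [ 0.5409 -0.0623  0.0481] yaw 1.7284 shift [-0.0002  0.0013  0.0057] turn [-0.     0.002 -0.002] F [ 0.6 -1.1  0. ]
t 16.18 pos [ 0.5409 -0.0623  0.0481] yaw 1.7284 shift [-0.0089 -0.0303  0.0057] turn [-0.     0.002 -0.002] F [ 0.6 -1.1  0. ]
```

```bash
python3 -m handwheel '[[-0.005,-0.01,0,0,0,0],[-0.009,-0.02,0,0,0,0],[-0.009,-0.03,0,0,0,0],[-0.009,-0.035,0,0,0,0],[-0.009,-0.04,0,0,0,0],[-0.009,-0.04,0,0,0,0]]'
```

```text
time: 16.68
tool_pos: [0.5334, -0.0644, 0.0476]
ee_rot: [-3.141, -0.0, 1.729]
wrist_force: [1.2, -0.1, 0.9]
width: 0.0005
finger_force: 0.6
```

```bash
python3 -m handwheel '[[0,-0.005,0,0,0,0],[0,-0.01,0,0,0,0],[0,-0.01,0,0,0,0]]'
```

```text
time: 16.93
tool_pos: [0.533, -0.0645, 0.0478]
ee_rot: [3.138, -0.0, 1.729]
wrist_force: [5.5, 0.4, -1.9]
width: 0.0005
finger_force: 2.6
```

```bash
python3 -m handwheel '[[0,-0.004,0,0,0,0],[0,-0.008,0,0,0,0],[0,-0.008,0,0,0,0]]'
```

```text
time: 17.18
tool_pos: [0.5328, -0.0645, 0.048]
ee_rot: [3.135, -0.0, 1.729]
wrist_force: [8.6, 1.6, -3.1]
width: 0.0006
finger_force: 4.2
```

```bash
python3 -m handwheel '[[0,0.05,0,0,0,0],[0,0.1,-0.1,0,0,0],[-0.1,0.1,-0.5,0,0,0],[-0.3,0.1,-0.9,0,0,0],[-0.5,0.1,-0.9,0,0,0],[-0.8,0.1,-0.9,0,0,0],[-0.8,0.1,-0.9,0,0,0],[-0.8,0.1,-0.9,0,0,0],[-0.8,0.1,-0.9,0,0,0]]'; python3 -c "
from k import *
im,c=snap('wrist','w9.png'); np.save('w9c.npy',c)
go([.5565,-.1367,.0434],np.pi/2+Y)"
```

```text
time: 17.93
tool_pos: [0.5756, -0.2257, 0.2299]
ee_rot: [3.141, 0.004, 1.723]
wrist_force: [-0.5, 0.1, -0.1]
width: 0.0007
finger_force: 0.0
t 17.98 pos [ 0.5751 -0.2226  0.2282] yaw 1.725 shift [ 0.4388 -0.0255  0.9239] turn [-0.001  0.    -0.009] F [-0.1  0.4 -0.9]
```

View pics/w9.png

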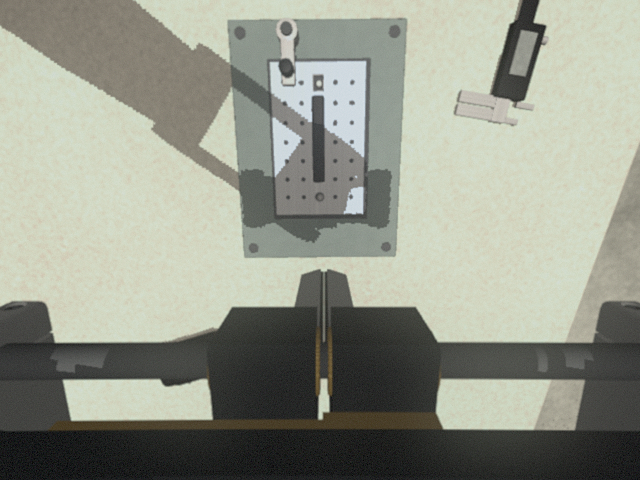

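The keeper lies over the plate's end: pivot (287,28), knob (287,67), tip at about (289,85). Both pins show in the holes, at (319,83) and (320,197).

```bash
python3 - <<'E'
from k import *
c=np.load('w9c.npy',allow_pickle=True).item()
tip=onz(c,(289,85),.038)[:2]
for n,k in dict(knob=onz(c,(287,67),.062)[:2],tip=tip).items():
    d=k-PV; print(n,np.arctan2(d@ey,d@ex),np.hypot(*d))
Q=[onz(c,p,.028)[:2] for p in [(268.5,59.5),(368,58.5),(365,215),(275,215)]]
print(np.linalg.norm(Q[0]-Q[3]),np.linalg.norm(Q[1]-Q[2]),np.mean(Q,0))
robot.close_job()
E
```

```text
knob -1.548656856224841 0.03932994852548033
tip -1.5704899545082036 0.050126884594068714
0.1625855139270087 0.16360779861702443 [ 0.55778963 -0.13758576]
the job is handed in; nothing more can be done
```

The job is handed in: the plate sits flat on the seat over both pins, and the keeper is swung round to its stop over the plate's end (measured about 1.57 rad at its tip). My first grip missed because I lifted before the fingers had shut. That moved nothing, and the second grip held.

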